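# Turn the washed pen pail mouth-up on its coaster

### The arm

A 7-joint arm with a two-finger parallel gripper is mounted at the origin on the work surface. World frame = base frame: x ahead of the robot, y to its left, z up, the work surface at z = 0. Lengths are in m, angles in rad, forces in N, time in s.
With the tool pointing down it reaches from about 0.4 to 0.875 m from the base axis. Payload 19.3 kg.
Tool frame: the origin (TCP) lies between the finger pads; the fingertips stand 17 mm ahead of it and the grasp point (between the pads) lies 2 mm behind it (bot.tips_ahead is the z of the fingertips in the tool frame, in m); z points along the fingers, y is the direction in which the jaws open and shut (so a half turn about z gives the same grasp; the last joint's range is limited). The gripper opens to 85 mm and grips with 20 to 120 N. Pads are 22 mm wide; open, the fingers measure 114 mm over their backs; the gripper's body (76 mm by 85 mm) begins 54 mm behind the grasp point. The pads swing forward as they close: fully open they stand 13 mm farther back than shut.
Start: joints at [1.248, 0.521, -0.036, 1.599, 0.021, 1.021, -0.113], TCP at [0.156, -0.605, 0.248] pointing down, gripper open.
Joint ranges: [-2.91, 2.91], [-0.3, 2.13], [-1.5, 1.42], [0.17, 2.43], [-1.26, 4.41], [0.16, 1.93], [-2.52, 2.52]. Speed limits (rad/s): [1.89, 1.89, 2.39, 2.39, 3.01, 3.01, 3.01].

### API

Orientations are given as [roll, pitch, yaw] about the fixed x, y, z axes, in that order (R = Rz(yaw) Ry(pitch) Rx(roll)).
In Python, from workcell import telemetry, cams, job, bot gives the robot as it stands.
- The arm moves only by the tool arm_command, never from a script. Its argument "deltas" is a list of rows, each a list of 7 numbers: the opening, from -1 (shut) to 1 (fully open), so that 0 is half open, then the shift along the tool's x, y, z normalised to -1 to 1, where 1 is 150 mm, then the turn, a rotation vector about the tool's x, y, z normalised to -1 to 1, where 1 is 45 degrees. In form: [[hand, tx, ty, tz, rx, ry, rz], ...]. A call has 1 to 8 rows; each row is the pose to reach, as a shift and turn from the pose commanded when the call began, along the tool's axes at that moment; what a row does not reach only later rows make up. A row lasts 1/8 s, in which the tool goes at most 62.5 mm and 10.7 degrees, less where a joint would pass 70% of its speed; a pose out of reach is approached as far as the arm can. A call with a number of a shift or a turn outside -1 to 1 is refused whole. A call with a gripper value outside its range is refused whole. The fingers move at their own pace and stop on an object; "newtons" is the grip in N (left out, the last holds). Time passes only in rows, so rows that repeat a pose let the fingers close. It gives the time, the measured TCP pose, the force and the opening at its end, in the units of the state.
- telemetry.observe(): the state, without advancing time (a new reading comes with each control period).
- cams.grab_frame(name): name is "side" or "top" or "wrist"; returns the picture (480x640x3 uint8, blue, green, red); there is no depth.
- cams.get_calibration(name): a dict with "fx", "fy", "cx", "cy" (pixels), "R" (3x3) and "t" (3): a world point X has camera coordinates R X + t. Camera axes: x right, y down, z forward; pixel columns grow to the right and rows downward; lengths in m; the calibration is good to about 2 mm. A picture is of the moment at which its call begins: read the wrist's pose just before it. get_calibration takes no time and is no camera call; for the wrist camera it gives the pose at the moment of the call.
- job.job_done(): hands the job in, once; it reports no verdict.
The state is a dict: "clock": time; "qpos": joint angles; "qd": joint speeds; "joint_efforts": joint torques, N m; "position": TCP position; "tool_rot": TCP orientation; "force": force on the tool from outside, world axes, zero at the start; "moment": the same for the moment, N m; "grip_width": finger opening in m.
Only numpy, scipy, OpenCV 4.12 (cv2) and the standard library are available. Lean on these libraries where they do the work, as an engineer would, in place of code of your own. Each camera call takes 0.05 s, during which the arm holds its last target.

### The job

The small metal pen pail with the swing handle was left upside down on the reception desk to dry. Turn it over (lifted by the handle, it swings round by itself) and set it down without dropping it, mouth-up, standing on its base in the middle of the round cork coaster. Leave the plain tumbler beside it, also upside down, where it is.

Things in the scene. Friction and masses are not known exactly. Their poses are not given: they have to be found in the camera images.
- pail: Bare-metal pail, a cup 70 mm high, 76 mm wide at the mouth, 56 at the base, 0.2 kg, starting mouth-down. Origin: centre of the mouth; z from mouth to base (up at the start, down at the goal); x: to the side the handle leans. Wire handle 95 mm wide, hinged freely 12 mm from the mouth plane, 4 mm to -x of the axis. Lifted 90 mm by the handle it swings over by itself and hangs mouth-up within 10 degrees.
- pail_grip (a point): Centre of the wood block on the handle's bar, 60 mm long along the pail's y, 14 wide, 22 tall, sides upright at the start. It starts 76 mm to the pail's +x and 92 mm up, leaning on a stop at 45 degrees, and can only swing up and over. Gripped firmly the handle keeps its slope: the hinge stays 80 mm below and 80 mm to the side, the pail under it, its base 58 mm lower. Let go, it drops aside.
- coaster: Round cork coaster fixed flat on the desk, 110 mm diameter, 5 mm thick; origin at the centre of its underside. (The square cork coaster is not meant.)
- tumbler: Plain metal tumbler without a handle, standing mouth-down between the pail and the coaster: 95 mm high, 70 mm diameter at the rim below, 54 mm at the base on top. Origin: centre of the rim plane on the desk; z up. To be left alone.

How it is judged:
By the outcome, as a careful person would: the job done as asked, in the order asked, and still so for the second after the job is handed in, with the robot touching nothing.
It also fails if it takes over 54 s, if anything falls off the work surface, if the arm or the gripper's body presses on something with over 40 N, if the wrist force passes 120 N, or if a joint passes its speed limit or range.

## Working session

There is one attempt and no reset: what is moved stays moved. The work goes in short steps, Python scripts to look and compute and a tool call to move; the robot and the scene stay as the last step left them, time stands still between calls to the robot, and variables do not carry over. Pictures are saved under pics/ and viewed, and the job is handed in when it is done.

Besides the shell and the picture viewer there is one more tool, called after "Call:" by a JSON object that holds its "name" and its "arguments", one argument or row to a line. arm_command: Moves the arm, as the interface text tells. Its arguments: {"type":"object","properties":{"deltas":{"type":"array","items":{"type":"array","items":{"type":"number"}}},"newtons":{"type":"number"}},"required":["deltas"]}

```bash
ls; mkdir -p pics; python3 - <<'E'
from workcell import telemetry, cams, job, bot
import cv2
print(telemetry.observe()); print(bot.tips_ahead, dir(bot))
for n in ["side","top","wrist"]:
    c=cams.get_calibration(n); print(n,c)
    cv2.imwrite(f"pics/{n}0.png",cams.grab_frame(n))
E
```

```text
pics
{'clock': 0.0, 'qpos': array([ 1.24783043,  0.52201207, -0.03630914,  1.59998786,  0.02119222,
        1.02112534, -0.11282796]), 'qd': array([-7.68856589e-04,  9.36699667e-04, -3.58583833e-05,  6.62097301e-04,
        2.12722979e-04, -4.63804830e-04,  8.04962060e-04]), 'joint_efforts': array([ 1.18712655e-03, -9.27118349e+01,  1.98040478e+00, -3.69942069e+01,
        1.78493047e-02,  7.98778696e-03, -1.10998546e-04]), 'position': array([ 0.15617927, -0.60484321,  0.24773435]), 'tool_rot': array([-3.14044792e+00,  8.52107585e-05,  2.52707737e-01]), 'force': array([-0.20547481,  0.54758399, -1.1680831 ]), 'moment': array([ 0.03575585, -0.03394611,  0.00689436]), 'grip_width': 0.08567650211729146}
0.017 ['IKError', '__class__', '__delattr__', '__dict__', '__dir__', '__doc__', '__eq__', '__format__', '__ge__', '__getattribute__', '__getstate__', '__gt__', '__hash__', '__init__', '__init_subclass__', '__le__', '__lt__', '__module__', '__ne__', '__new__', '__reduce__', '__reduce_ex__', '__repr__', '__setattr__', '__sizeof__', '__str__', '__subclasshook__', '__weakref__', 'tips_ahead'
[... 265 characters left out ...]
rray([-0.43503006,  0.3209039 ,  0.71088773])}
top {'fx': 446.0388206068906, 'fy': 446.0388206068906, 'cx': 317.1813337668179, 'cy': 245.30021300967977, 'R': array([[ 0.00755166, -0.99937075, -0.03465669],
       [-0.99153873, -0.00299201, -0.12977671],
       [ 0.12959136,  0.03534348, -0.99093739]]), 't': array([0.0046207 , 0.56047182, 0.79733271])}
wrist {'fx': 415.9395218432385, 'fy': 415.9395218432385, 'cx': 321.7338290541252, 'cy': 240.4994952896193, 'R': array([[ 2.49236286e-01, -9.68442377e-01, -7.97836960e-04],
       [-9.24404576e-01, -2.38148255e-01,  2.97928830e-01],
       [-2.88716908e-01, -7.35171511e-02, -9.54587752e-01]]), 't': array([-0.62392983, -0.03780026,  0.37967356])}
```

View pics/side0.png

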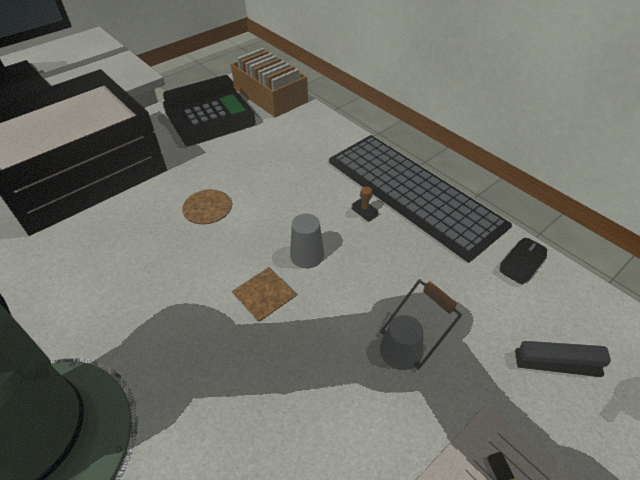

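View pics/top0.png

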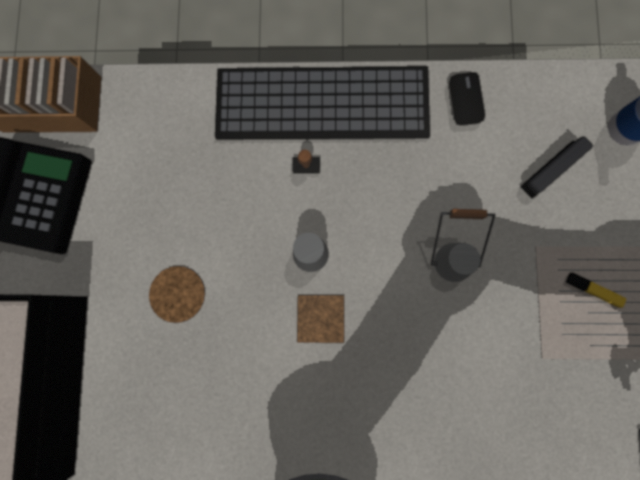

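View pics/wrist0.png

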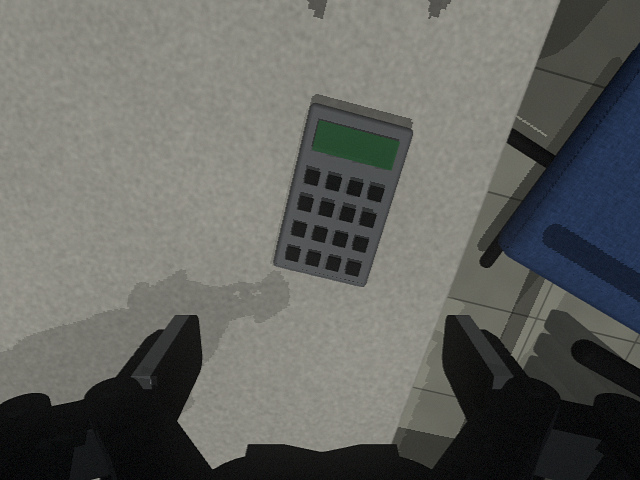

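The top view shows the grip at about (468,213), the pail base at (460,260), the tumbler at (310,248) and the round coaster at (177,294). In the side view they are at (440,296), (404,335), (306,225) and (207,206). I'll zoom in to measure them.

```bash
python3 - <<'E'
import cv2,numpy as np
s=cv2.imread("pics/side0.png");t=cv2.imread("pics/top0.png")
a=cv2.resize(t[190:290,400:520],None,fx=5,fy=5,interpolation=cv2.INTER_CUBIC)
b=cv2.resize(s[270:380,360:480],None,fx=5,fy=5,interpolation=cv2.INTER_CUBIC)
f=lambda i:cv2.convertScaleAbs(i,alpha=1.8,beta=10)
cv2.imwrite("pics/ta.png",f(a));cv2.imwrite("pics/sb.png",f(b))
E
cat > h.py <<'E'
import numpy as np, cv2
from scipy.optimize import least_squares
def load():
    from workcell import cams
    return {n:cams.get_calibration(n) for n in ("side","top","wrist")}
def proj(c,X):
    p=np.atleast_2d(X)@np.array(c["R"]).T+c["t"]
    return np.c_[c["fx"]*p[:,0]/p[:,2]+c["cx"],c["fy"]*p[:,1]/p[:,2]+c["cy"]]
def at_z(c,uv,z):
    R=np.array(c["R"]);o=-R.T@c["t"]
    d=R.T@np.array([(uv[0]-c["cx"])/c["fx"],(uv[1]-c["cy"])/c["fy"],1])
    return o+d*(z-o[2])/d[2]
def tri(obs,X0=(.6,0,.05)):
    r=least_squares(lambda X:np.concatenate([proj(c,X)[0]-uv for c,uv in obs]),X0)
    return r.x,r.fun
E
python3 - <<'E'
from h import *
C=load();s,t=C["side"],C["top"]
print("grip",tri([(s,(440,296)),(t,(468,213))]))
for n,us,ut,z in [("coaster",(207,206),(177,294),.005),("tumtop",(306,221),(311,248),.095),("pailbase",(404,330),(463,260),.07)]:
    print(n,at_z(s,us,z),at_z(t,ut,z))
print("gripz .092",at_z(s,(440,296),.092),at_z(t,(468,213),.092))
E
```

```text
grip (array([ 0.61137006, -0.25723782,  0.09103417]), array([-0.31941976,  0.0938465 ,  0.197615  , -0.27768657]))
coaster [0.46915454 0.2761935  0.005     ] [0.46872873 0.27938567 0.005     ]
tumtop [0.55310746 0.02331988 0.095     ] [0.54804201 0.01621438 0.095     ]
pailbase [ 0.52919335 -0.25460907  0.07      ] [ 0.53066558 -0.25151854  0.07      ]
gripz .092 [ 0.61126529 -0.25778387  0.092     ] [ 0.6106789  -0.25658563  0.092     ]
```

View pics/ta.png

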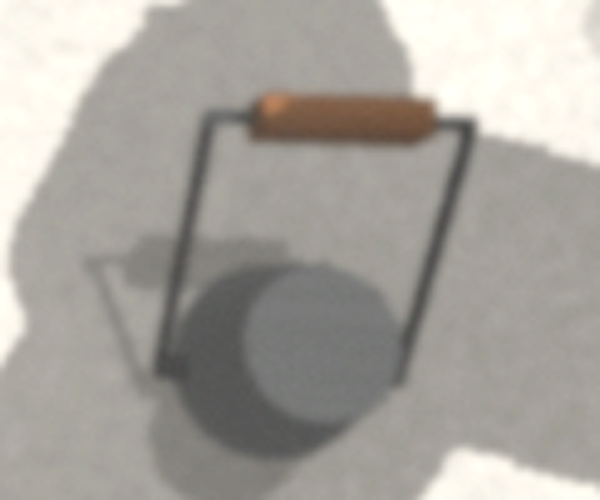

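View pics/sb.png

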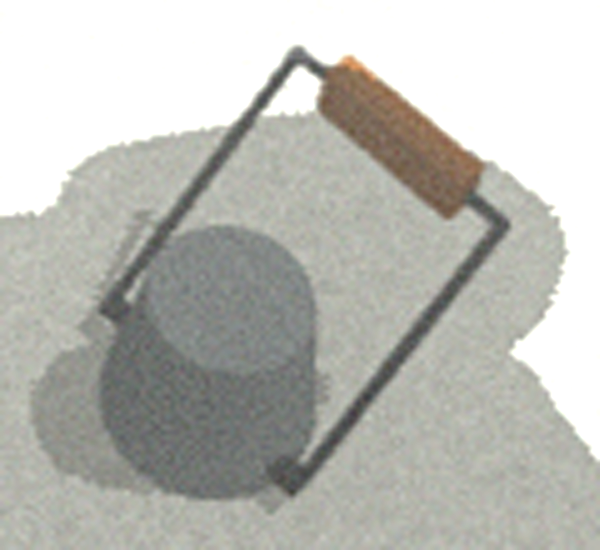

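```bash
python3 - <<'E'
from h import *
C=load();s,t=C["side"],C["top"]
q=lambda ox,oy,u,v:((u+.5)/5-.5+ox,(v+.5)/5-.5+oy)
T=lambda u,v:q(400,190,u,v); S=lambda u,v:q(360,270,u,v)
L={"base":(0,0,.07),"grip":(.076,0,.092),"c+":(.076,.0475,.092),"c-":(.076,-.0475,.092),"h+":(-.004,.0475,.012),"h-":(-.004,-.0475,.012)}
obs=[(t,"base",T(322,344)),(t,"grip",T(342,119)),(t,"c+",T(210,117)),(t,"c-",T(470,127)),(t,"h+",T(165,370)),(t,"h-",T(400,378)),
(s,"base",S(231,299)),(s,"grip",S(403,137)),(s,"c+",S(297,53)),(s,"c-",S(504,226)),(s,"h+",S(115,310)),(s,"h-",S(292,485))]
def W(p,l):
    c,n=np.cos(p[2]),np.sin(p[2]);x,y,z=l;return np.array([p[0]+c*x-n*y,p[1]+n*x+c*y,z])
f=lambda p:np.concatenate([proj(c,W(p,L[k]))[0]-uv for c,k,uv in obs])
r=least_squares(f,(.53,-.25,0),loss="soft_l1");print(r.x,np.round(f(r.x).reshape(-1,2),1).tolist())
print("grip",W(r.x,L["grip"]))
for nm,cam,lo,hi in [("top",t,(140,255),(215,335)),("side",s,(175,180),(240,230))]:
    im=cv2.imread(f"pics/{nm}0.png")[lo[1]:hi[1],lo[0]:hi[0]]
    hsv=cv2.cvtColor(im,cv2.COLOR_BGR2HSV);m=(hsv[...,1]>80).astype(np.uint8)
    cs=max(cv2.findContours(m,0,1)[0],key=cv2.contourArea);(e,ax,a)=cv2.fitEllipse(cs)
    print("coaster",nm,e,ax,at_z(cam,(e[0]+lo[0],e[1]+lo[1]),.0035))
E
```

```text
[ 0.53295087 -0.25470463 -0.03754992] [[0.8, 0.3], [0.6, 0.6], [-0.6, -0.0], [2.7, 0.0], [-2.1, -0.8], [1.6, -0.3], [-0.2, -0.7], [-1.2, -0.3], [-0.9, -1.1], [0.8, 0.7], [-1.9, -2.7], [2.0, 0.6]]
grip [ 0.60889729 -0.25755775  0.092     ]
coaster top (36.4271125793457, 38.91044616699219) (52.976356506347656, 55.70995330810547) [0.46892223 0.28104405 0.0035    ]
coaster side (31.419540405273438, 26.22922706604004) (32.25542449951172, 48.12287521362305) [0.46838332 0.27794142 0.0035    ]
```

```bash
cat >> h.py <<'E'
from scipy.spatial.transform import Rotation as Ro
def goal(p,yaw,roll=np.pi,pitch=0):
    from workcell import telemetry
    o=telemetry.observe();R0=Ro.from_euler("xyz",o["tool_rot"])
    R1=Ro.from_euler("xyz",[roll,pitch,yaw])
    d=R0.inv().apply(np.array(p)-o["position"])/.15
    r=(R0.inv()*R1).as_rotvec()/np.radians(45)
    n=max(1,np.ceil(np.abs(np.r_[d,r]).max()-1e-9))
    print("t",o["clock"],"pos",o["position"].round(4),"rot",o["tool_rot"].round(4),"F",o["force"].round(1),"w",round(o["grip_width"],4),"q",o["qpos"].round(2))
    print("full",d.round(3),r.round(3),"n",n)
E
python3 -c "
from h import *
goal([.609,-.2575,.25],1.533)"
```

```text
t 0.15 pos [ 0.1562 -0.6049  0.2479] rot [-3.1407  0.      0.2528] F [-0.3 -0.3  0.8] w 0.0852 q [ 1.25  0.52 -0.04  1.6   0.02  1.02 -0.11]
full [ 3.502 -1.488 -0.013] [-1.00e-03 -1.00e-03 -1.63e+00] n 4.0
```

Call:
{"name": "arm_command", "arguments": {
  "deltas": [
    [0.3,0.4,-0.17,0,0,0,0],
    [0.3,0.8,-0.34,0,0,0,0],
    [0.3,1,-0.43,0,0,0,0],
    [0.3,1,-0.43,0,0,0,0]
  ]
}}

```text
clock: 0.65
position: [0.2881, -0.5031, 0.2483]
tool_rot: [-3.141, -0.001, 0.258]
force: [-0.2, -1.2, -0.0]
grip_width: 0.0551
```

Call:
{"name": "arm_command", "arguments": {
  "deltas": [
    [0.3,0.4,-0.17,0,0,0,0],
    [0.3,0.8,-0.34,0,0,0,0],
    [0.3,1,-0.43,0,0,0,0],
    [0.3,1,-0.43,0,0,0,0]
  ]
}}

```text
clock: 1.15
position: [0.4163, -0.4036, 0.248]
tool_rot: [-3.141, -0.001, 0.256]
force: [-1.0, -1.0, 0.8]
grip_width: 0.0553
```

Call:
{"name": "arm_command", "arguments": {
  "deltas": [
    [0.3,0.4,-0.17,0,0,0,-0.2],
    [0.3,0.8,-0.34,0,0,0,-0.4],
    [0.3,1,-0.43,0,0,0,-0.6],
    [0.3,1,-0.43,0,0,0,-0.8],
    [0.3,1,-0.43,0,0,0,-0.8]
  ]
}}

```text
clock: 1.78
position: [0.5427, -0.3068, 0.2479]
tool_rot: [-3.141, 0.001, 0.879]
force: [-0.4, 0.4, -0.1]
grip_width: 0.0555
```

```bash
python3 -c "
from h import *
goal([.609,-.2575,.25],1.533)"
```

```text
t 1.775 pos [ 0.5427 -0.3068  0.2479] rot [-3.141e+00  6.000e-04  8.787e-01] F [-0.4  0.4 -0.1] w 0.0555 q [ 0.6   0.53 -0.27  1.59  0.16  1.04 -0.41]
full [ 0.535  0.131 -0.014] [-0.001  0.001 -0.833] n 1
```

Call:
{"name": "arm_command", "arguments": {
  "deltas": [
    [0.3,0.27,0.07,0,0,0,-0.2],
    [0.3,0.53,0.13,-0.01,0,0,-0.4],
    [0.3,0.535,0.13,-0.01,0,0,-0.6],
    [0.3,0.535,0.13,-0.01,0,0,-0.833],
    [0.3,0.535,0.13,-0.01,0,0,-0.833],
    [0.3,0.535,0.13,-0.01,0,0,-0.833]
  ]
}}

```text
clock: 2.52
position: [0.6092, -0.2567, 0.2498]
tool_rot: [-3.141, 0.0, 1.528]
force: [0.4, 0.2, 0.4]
grip_width: 0.0554
```

```bash
python3 - <<'E'
from h import *
from workcell import cams
goal([.609,-.2575,.091],1.533)
c=cams.get_calibration("wrist");im=cams.grab_frame("wrist")
print(proj(c,[[.609,-.2575,.092],[.609,-.2575,.103]]), )
cv2.imwrite("pics/w1.png",im)
E
```

```text
t 2.525 pos [ 0.6092 -0.2567  0.2498] rot [-3.1413e+00  2.0000e-04  1.5279e+00] F [0.4 0.2 0.4] w 0.0554 q [ 0.58  0.61 -0.43  1.48  0.27  1.11  0.06]
full [-5.000e-03 -1.000e-03  1.058e+00] [-0.     0.    -0.006] n 2.0
[[321.29998353 225.69191063]
 [321.28537607 229.96957946]]
```

View pics/w1.png

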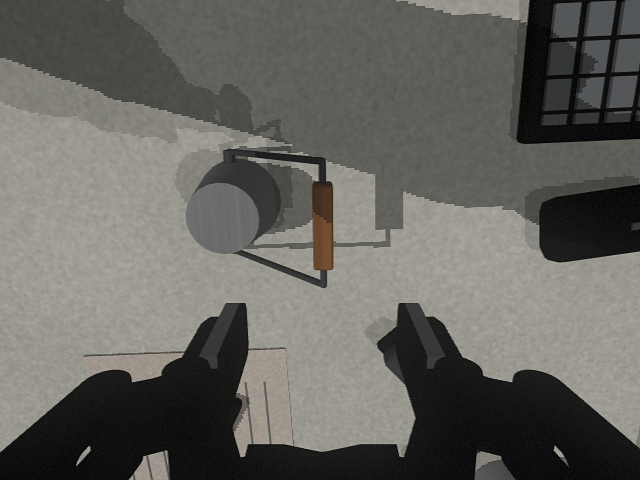

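The grip block is centred at about (323,226), and I predicted (321,227). That is within 1.2 mm and about 0.01 rad, so I'm going down.

Call:
{"name": "arm_command", "arguments": {
  "deltas": [
    [0.3,0,0.005,0.35,0,0,0],
    [0.3,0,0.005,0.65,0,0,0],
    [0.3,0,0.005,0.8,0,0,0],
    [0.3,0,0.005,0.8,0,0,0]
  ]
}}

```text
clock: 3.08
position: [0.6096, -0.2557, 0.1284]
tool_rot: [-3.139, -0.001, 1.533]
force: [0.6, 1.0, -0.0]
grip_width: 0.0554
```

```bash
python3 - <<'E'
from h import *
from workcell import cams
goal([.610,-.2575,.091],1.533)
cv2.imwrite("pics/w2.png",cams.grab_frame("wrist"))
E
```

```text
t 3.075 pos [ 0.6096 -0.2557  0.1284] rot [-3.1390e+00 -7.0000e-04  1.5327e+00] F [ 0.6  1.  -0. ] w 0.0554 q [ 0.56  0.74 -0.39  1.58  0.34  0.9   0.01]
full [-0.012  0.004  0.249] [-0.003 -0.001 -0.   ] n 1
```

View pics/w2.png

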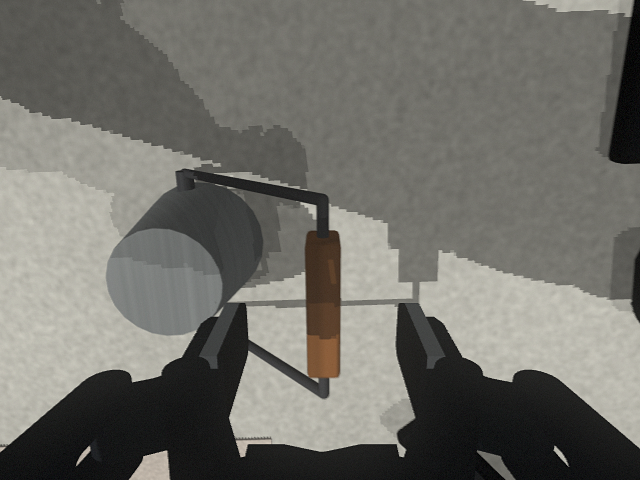

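The block sits between the fingers at column 323, centred. Next I descend and grip.

Call:
{"name": "arm_command", "arguments": {
  "deltas": [
    [0.3,-0.01,0,0.1,0,0,0],
    [0.3,-0.01,0,0.2,0,0,0],
    [0.3,-0.01,0,0.25,0,0,0],
    [0.3,-0.01,0,0.25,0,0,0]
  ]
}}

```text
clock: 3.62
position: [0.6102, -0.2571, 0.0917]
tool_rot: [-3.141, -0.0, 1.535]
force: [-0.3, 1.0, 0.2]
grip_width: 0.0556
```

Call:
{"name": "arm_command", "arguments": {
  "deltas": [
    [-1,0,0,0,0,0,0],
    [-1,0,0,0,0,0,0],
    [-1,0,0,0,0,0,0],
    [-1,0,0,0,0,0,0],
    [-1,0,0,0,0,0,0],
    [-1,0,0,0,0,0,0],
    [-1,0,0,0,0,0,0]
  ],
  "newtons": 80
}}

```text
clock: 4.5
position: [0.6107, -0.2574, 0.0927]
tool_rot: [3.141, 0.0, 1.535]
force: [0.7, 0.1, 5.6]
grip_width: 0.0126
```

```bash
python3 - <<'E'
from h import *
from workcell import cams
goal([.610,-.2575,.33],1.533)
a=cams.grab_frame("side")[250:400,340:500];b=cams.grab_frame("wrist")
cv2.imwrite("pics/w3.png",np.hstack([cv2.resize(a,(400,375)),cv2.resize(b,(400,375))]))
E
```

```text
t 4.5 pos [ 0.6107 -0.2574  0.0927] rot [3.1410e+00 3.0000e-04 1.5353e+00] F [0.7 0.1 5.6] w 0.0126 q [ 0.55  0.78 -0.38  1.59  0.36  0.84 -0.01]
full [-1.000e-03 -3.000e-03 -1.582e+00] [0.001 0.    0.003] n 2.0
```

View pics/w3.png

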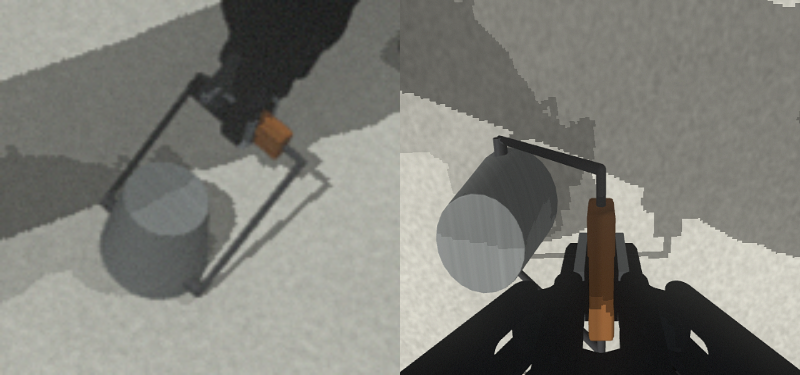

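The block is held at a width of 12.6 mm and the pail hasn't moved. I'm lifting gently and letting it swing over.

Call:
{"name": "arm_command", "arguments": {
  "deltas": [
    [-1,0,0,-0.1,0,0,0],
    [-1,0,0,-0.2,0,0,0],
    [-1,0,0,-0.3,0,0,0],
    [-1,0,0,-0.4,0,0,0],
    [-1,0,0,-0.5,0,0,0],
    [-1,0,0,-0.6,0,0,0],
    [-1,0,0,-0.7,0,0,0],
    [-1,0,0,-0.8,0,0,0]
  ]
}}

```text
clock: 5.6
position: [0.6104, -0.2572, 0.2133]
tool_rot: [3.142, -0.0, 1.535]
force: [0.2, 0.5, -2.7]
grip_width: 0.0126
```

Call:
{"name": "arm_command", "arguments": {
  "deltas": [
    [-1,0,0,-0.1,0,0,0],
    [-1,0,0,-0.25,0,0,0],
    [-1,0,0,-0.4,0,0,0],
    [-1,0,0,-0.55,0,0,0],
    [-1,0,0,-0.7,0,0,0],
    [-1,0,0,-0.8,0,0,0],
    [-1,0,0,-0.85,0,0,0],
    [-1,0,0,-0.85,0,0,0]
  ]
}}

```text
clock: 6.6
position: [0.6104, -0.2573, 0.3398]
tool_rot: [-3.142, 0.0, 1.535]
force: [-0.3, 0.1, -2.5]
grip_width: 0.0126
```

```bash
python3 - <<'E'
from h import *
from workcell import cams
goal([.553,.276,.34],1.535)
a=cams.grab_frame("side");b=cams.grab_frame("wrist")
cv2.imwrite("pics/w4.png",np.hstack([cv2.resize(a,(400,300)),cv2.resize(b,(400,300))]))
E
```

```text
t 6.6 pos [ 0.6104 -0.2573  0.3398] rot [-3.1415  0.      1.5353] F [-0.3  0.1 -2.5] w 0.0126 q [ 0.58  0.54 -0.44  1.36  0.23  1.29  0.1 ]
full [ 3.539e+00 -5.090e-01 -1.000e-03] [-0.  0.  0.] n 4.0
```

View pics/w4.png

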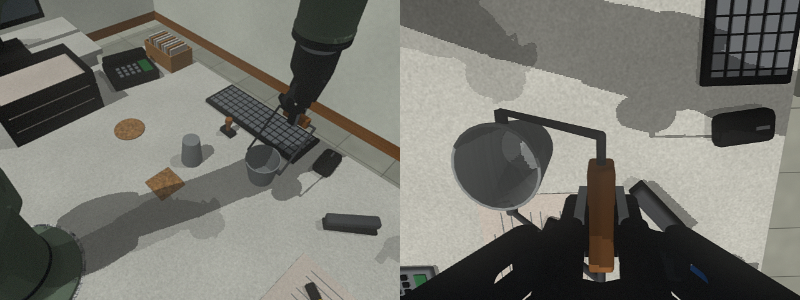

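The pail hangs mouth-up with its base about 0.20 m above the desk, well clear of the tumbler. I'm carrying it across in +y, along the hinge axis, which avoids making it swing.

Call:
{"name": "arm_command", "arguments": {
  "deltas": [
    [-1,0.1,-0.015,0,0,0,0],
    [-1,0.25,-0.035,0,0,0,0],
    [-1,0.4,-0.06,0,0,0,0],
    [-1,0.55,-0.08,0,0,0,0],
    [-1,0.7,-0.1,0,0,0,0],
    [-1,0.85,-0.12,0,0,0,0],
    [-1,1,-0.145,0,0,0,0]
  ]
}}

```text
clock: 7.58
position: [0.5938, -0.105, 0.3398]
tool_rot: [3.142, -0.0, 1.535]
force: [0.5, -0.4, -1.2]
grip_width: 0.0127
```

Call:
{"name": "arm_command", "arguments": {
  "deltas": [
    [-1,0.15,-0.02,0,0,0,0],
    [-1,0.3,-0.04,0,0,0,0],
    [-1,0.45,-0.065,0,0,0,0],
    [-1,0.6,-0.085,0,0,0,0],
    [-1,0.75,-0.11,0,0,0,0],
    [-1,0.9,-0.13,0,0,0,0],
    [-1,1,-0.145,0,0,0,0]
  ]
}}

```text
clock: 8.45
position: [0.5772, 0.0458, 0.3399]
tool_rot: [3.142, -0.0, 1.536]
force: [-0.0, 0.2, -2.4]
grip_width: 0.0127
```

Call:
{"name": "arm_command", "arguments": {
  "deltas": [
    [-1,0.15,-0.02,0,0,0,0],
    [-1,0.3,-0.04,0,0,0,0],
    [-1,0.45,-0.065,0,0,0,0],
    [-1,0.6,-0.085,0,0,0,0],
    [-1,0.75,-0.11,0,0,0,0],
    [-1,0.9,-0.13,0,0,0,0],
    [-1,1,-0.145,0,0,0,0]
  ]
}}

```text
clock: 9.32
position: [0.5609, 0.1959, 0.3398]
tool_rot: [-3.142, -0.0, 1.536]
force: [-0.8, -1.1, -2.0]
grip_width: 0.0124
```

Call:
{"name": "arm_command", "arguments": {
  "deltas": [
    [-1,0.15,-0.02,0,0,0,0],
    [-1,0.3,-0.04,0,0,0,0],
    [-1,0.42,-0.06,0,0,0,0],
    [-1,0.5,-0.07,0,0,0,0],
    [-1,0.52,-0.074,0,0,0,0],
    [-1,0.52,-0.074,0,0,0,0],
    [-1,0.52,-0.074,0,0,0,0]
  ]
}}

```text
clock: 10.2
position: [0.5531, 0.2724, 0.3399]
tool_rot: [3.141, 0.0, 1.534]
force: [0.5, 0.3, -1.5]
grip_width: 0.0129
```

```bash
python3 - <<'E'
from h import *
from workcell import cams
goal([.553,.276,.18],1.535)
C=load()
a=cams.grab_frame("side");b=cams.grab_frame("wrist");t=cams.grab_frame("top")
cv2.imwrite("pics/w5.png",np.hstack([cv2.resize(a[50:350,50:450],(400,300)),cv2.resize(t[150:450,50:450],(400,300))]))
cv2.imwrite("pics/w5w.png",b)
print(proj(C["wrist"],[[.469,.279,.005]]))
E
```

```text
t 10.2 pos [0.5531 0.2724 0.3399] rot [3.1414e+00 3.0000e-04 1.5344e+00] F [ 0.5  0.3 -1.5] w 0.0129 q [-0.17  0.48 -0.58  1.49  0.27  1.26 -0.82]
full [ 0.024 -0.002  1.066] [ 0.     0.    -0.001] n 2.0
[[245.4374701  179.71183214]]
```

View pics/w5.png

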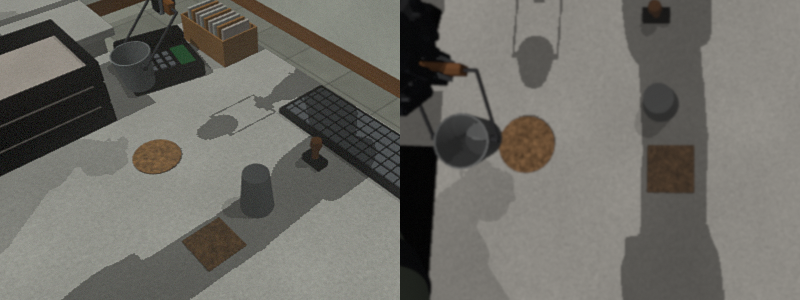

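View pics/w5w.png

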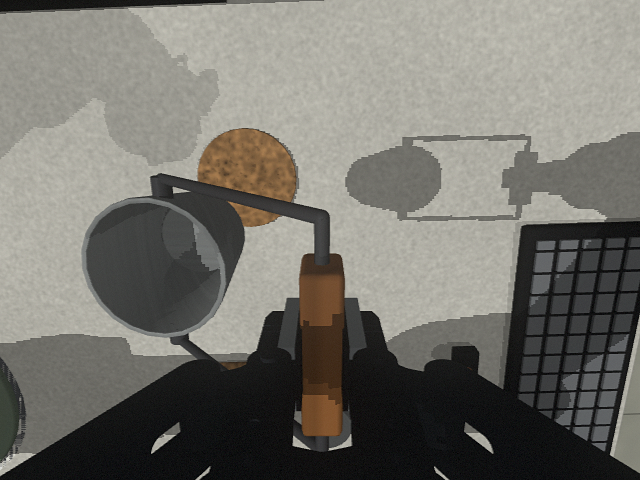

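```bash
python3 - <<'E'
from h import *
C=load();c=C["wrist"]
im=cv2.imread("pics/w5w.png")
hsv=cv2.cvtColor(im,cv2.COLOR_BGR2HSV);m=((hsv[...,1]>90)&(im[...,2]>90)).astype(np.uint8);m[240:]=0;m[:,310:]=0
m=cv2.morphologyEx(m,cv2.MORPH_CLOSE,np.ones((5,5)))
cs=max(cv2.findContours(m,0,1)[0],key=cv2.contourArea);cs=cv2.convexHull(cs)
e=cv2.fitEllipse(cs);print(e,at_z(c,e[0],.005))
# rim: project predicted mouth circle at level and with tilt, compare
tcp=np.array([.5531,.2724,.3399]);hd=np.array([1,-.036,0])
hin=tcp-.08*hd+[0,0,-.0807]
yy=np.array([.036,1,0])
for tilt in (-10,-5,0,5,10):
    Rr=Ro.from_rotvec(np.radians(tilt)*yy)
    cen=hin+Rr.apply(-.004*hd+[0,0,.012]); a=np.linspace(0,6.28,4,endpoint=False)
    P=np.array([hin+Rr.apply(-.004*hd+[0,0,.012]+.038*(np.cos(x)*hd+np.sin(x)*yy)) for x in np.arange(4)*np.pi/2])
    print(tilt,proj(c,P).round().tolist(),proj(c,hin+np.outer([1,-1],.0475*yy)).round().tolist())
im=cv2.imread("pics/w5.png")
E
```

```text
((248.10369873046875, 169.36314392089844), (78.0809326171875, 101.39238739013672), 107.605224609375) [0.47286248 0.29059057 0.005     ]
-10 [[222.0, 276.0], [140.0, 197.0], [83.0, 267.0], [159.0, 338.0]] [[159.0, 173.0], [179.0, 343.0]]
-5 [[226.0, 274.0], [142.0, 197.0], [80.0, 269.0], [161.0, 339.0]] [[159.0, 173.0], [179.0, 343.0]]
0 [[230.0, 272.0], [144.0, 197.0], [78.0, 272.0], [162.0, 339.0]] [[159.0, 173.0], [179.0, 343.0]]
5 [[233.0, 270.0], [146.0, 197.0], [76.0, 275.0], [164.0, 339.0]] [[159.0, 173.0], [179.0, 343.0]]
10 [[235.0, 267.0], [148.0, 197.0], [75.0, 277.0], [166.0, 340.0]] [[159.0, 173.0], [179.0, 343.0]]
```

Call:
{"name": "arm_command", "arguments": {
  "deltas": [
    [-1,0.03,-0.03,0.1,0,0,0],
    [-1,0.03,-0.067,0.25,0,0,0],
    [-1,0.03,-0.067,0.4,0,0,0],
    [-1,0.03,-0.067,0.55,0,0,0],
    [-1,0.03,-0.067,0.7,0,0,0],
    [-1,0.03,-0.067,0.82,0,0,0],
    [-1,0.03,-0.067,0.9,0,0,0],
    [-1,0.03,-0.067,0.9,0,0,0]
  ]
}}

```text
clock: 11.35
position: [0.5427, 0.2779, 0.2041]
tool_rot: [-3.141, 0.0, 1.535]
force: [-0.3, -0.4, -1.8]
grip_width: 0.0126
```

Call:
{"name": "arm_command", "arguments": {
  "deltas": [
    [-1,0,0,0.06,0,0,0],
    [-1,0,0,0.13,0,0,0],
    [-1,0,0,0.2,0,0,0],
    [-1,0,0,0.25,0,0,0],
    [-1,0,0,0.28,0,0,0],
    [-1,0,0,0.3,0,0,0],
    [-1,0,0,0.3,0,0,0]
  ]
}}

```text
clock: 12.22
position: [0.543, 0.278, 0.1598]
tool_rot: [-3.142, -0.0, 1.535]
force: [0.0, 0.7, -2.1]
grip_width: 0.0126
```

```bash
python3 - <<'E'
from h import *
from workcell import cams
goal([.543,.277,.1484],1.535)
a=cams.grab_frame("side");b=cams.grab_frame("wrist");t=cams.grab_frame("top")
cv2.imwrite("pics/w6.png",np.hstack([cv2.resize(a[100:250,120:320],(400,300)),cv2.resize(t[200:350,90:290],(400,300))]))
cv2.imwrite("pics/w6w.png",b)
E
```

```text
t 12.225 pos [0.543  0.278  0.1598] rot [-3.1416 -0.      1.5353] F [ 0.   0.7 -2.1] w 0.0126 q [-0.22  0.65 -0.52  1.7   0.39  0.9  -0.94]
full [-0.007  0.     0.076] [-0. -0.  0.] n 1
```

View pics/w6.png

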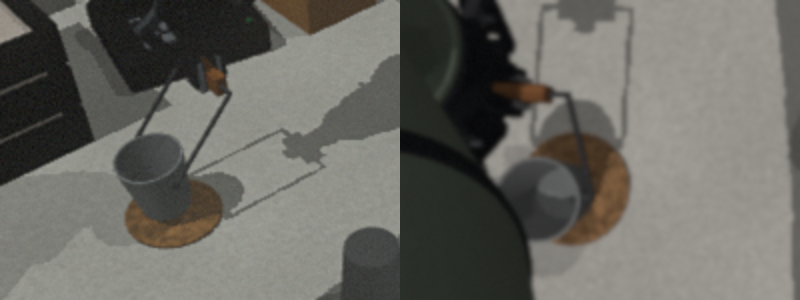

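View pics/w6w.png

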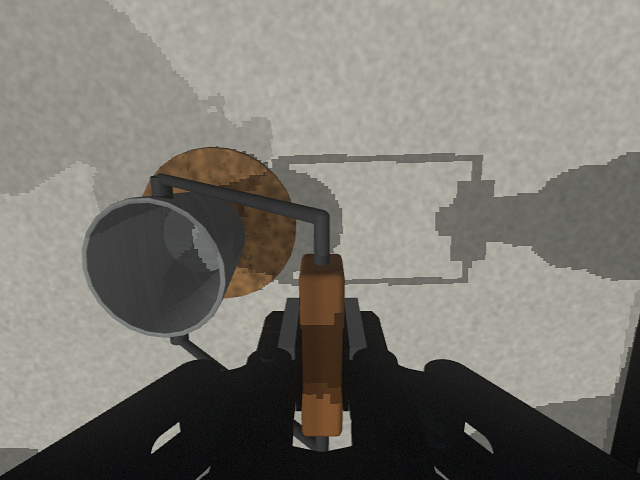

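```bash
python3 - <<'E'
from h import *
C=load();c=C["wrist"]
im=cv2.imread("pics/w6w.png")
hsv=cv2.cvtColor(im,cv2.COLOR_BGR2HSV);m=((hsv[...,1]>100)).astype(np.uint8);m[:,300:]=0;m[300:]=0;m[:,:140]=0
m=cv2.morphologyEx(m,cv2.MORPH_CLOSE,np.ones((5,5)))
cs=max(cv2.findContours(m,0,1)[0],key=cv2.contourArea)
h=cv2.convexHull(cs)[:,0,:].astype(float)
P=np.array([at_z(c,p,.004)[:2] for p in h])
r=least_squares(lambda q:np.hypot(P[:,0]-q[0],P[:,1]-q[1])-.055,(.469,.279),loss="soft_l1",f_scale=.0015)
print(r.x,np.c_[h,(r.fun*1000).round(1)].tolist())
E
```

```text
[0.46859572 0.27931987] [[231.0, 202.0, -33.2], [243.0, 205.0, -29.1], [281.0, 215.0, -7.8], [292.0, 218.0, -0.6], [294.0, 219.0, 0.7], [295.0, 222.0, 1.1], [295.0, 230.0, 0.9], [294.0, 241.0, 0.9], [293.0, 245.0, 0.8], [290.0, 255.0, 0.9], [289.0, 257.0, 0.8], [283.0, 267.0, 0.4], [281.0, 270.0, 0.4], [269.0, 282.0, 0.0], [258.0, 289.0, -0.3], [256.0, 290.0, -0.4], [246.0, 294.0, -0.6], [238.0, 296.0, -0.8], [231.0, 297.0, -1.0], [224.0, 297.0, -1.4], [224.0, 295.0, -3.1], [229.0, 202.0, -33.9]]
```

The coaster is confirmed at (0.469, 0.280). I'm lowering to first contact.

Call:
{"name": "arm_command", "arguments": {
  "deltas": [
    [-1,-0.008,0,0.02,0,0,0],
    [-1,-0.008,0,0.04,0,0,0],
    [-1,-0.008,0,0.06,0,0,0],
    [-1,-0.008,0,0.073,0,0,0],
    [-1,-0.008,0,0.073,0,0,0],
    [-1,-0.008,0,0.073,0,0,0]
  ]
}}

```text
clock: 13.12
position: [0.5429, 0.2768, 0.1489]
tool_rot: [3.142, -0.0, 1.535]
force: [0.0, -0.3, -1.3]
grip_width: 0.013
```

```bash
python3 - <<'E'
from h import *
from workcell import cams
goal([.553,.2767,.1437],1.535)
a=cams.grab_frame("side");b=cams.grab_frame("wrist")
cv2.imwrite("pics/w7.png",np.hstack([cv2.resize(a[100:250,120:320],(400,300),interpolation=2),cv2.resize(b,(400,300))]))
E
```

```text
t 13.125 pos [0.5429 0.2768 0.1489] rot [ 3.1415e+00 -1.0000e-04  1.5354e+00] F [ 0.  -0.3 -1.3] w 0.013 q [-0.22  0.66 -0.52  1.71  0.4   0.88 -0.94]
full [0.002 0.067 0.035] [ 0.    -0.     0.001] n 1
```

View pics/w7.png

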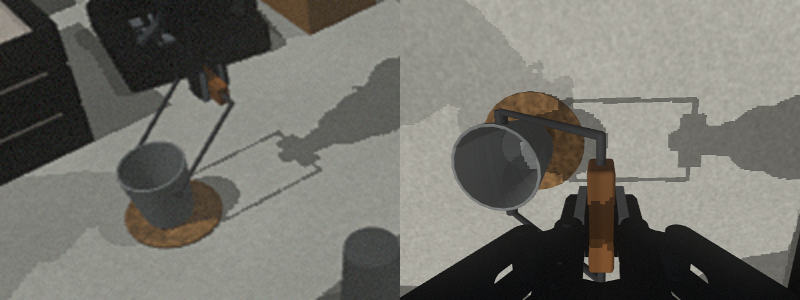

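Call:
{"name": "arm_command", "arguments": {
  "deltas": [
    [-1,0,0,0.008,0,0,0],
    [-1,0,0.01,0.013,0,0,0],
    [-1,0,0.02,0.018,0,0,0],
    [-1,0,0.03,0.023,0,0,0],
    [-1,0,0.04,0.028,0,0,0],
    [-1,0,0.05,0.032,0,0,0],
    [-1,0,0.06,0.035,0,0,0],
    [-1,0,0.067,0.037,0,0,0]
  ]
}}

```text
clock: 14.22
position: [0.5529, 0.2765, 0.1434]
tool_rot: [-3.141, -0.0, 1.535]
force: [-2.0, 0.3, 2.3]
grip_width: 0.0127
```

```bash
python3 - <<'E'
from h import *
from workcell import cams
goal([.553,.2767,.1437],1.535)
a=cams.grab_frame("side");b=cams.grab_frame("wrist")
cv2.imwrite("pics/w8.png",cv2.resize(a[100:250,120:320],(800,600),interpolation=2))
cv2.imwrite("pics/w8w.png",b)
c=cams.get_calibration("wrist")
cen=np.array([.469,.2797]);an=np.arange(4)*np.pi/2
print(proj(c,np.c_[cen[0]+.038*np.cos(an),cen[1]+.038*np.sin(an),[.075]*4]).round().tolist())
E
```

```text
t 14.225 pos [0.5529 0.2765 0.1434] rot [-3.1413 -0.      1.5353] F [-2.   0.3  2.3] w 0.0127 q [-0.22  0.68 -0.51  1.69  0.41  0.88 -0.93]
full [ 0.002  0.001 -0.002] [-0. -0.  0.] n 1
[[229.0, 269.0], [141.0, 196.0], [78.0, 274.0], [165.0, 338.0]]
```

View pics/w8.png

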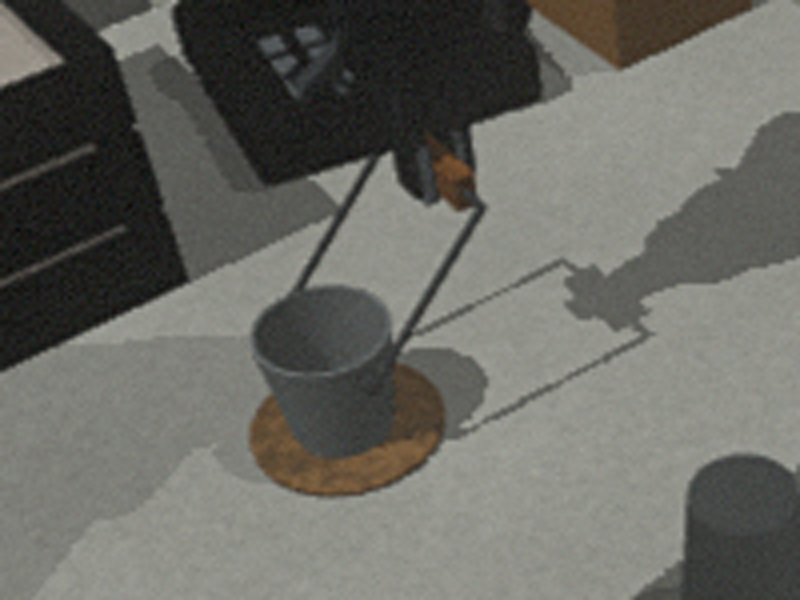

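View pics/w8w.png

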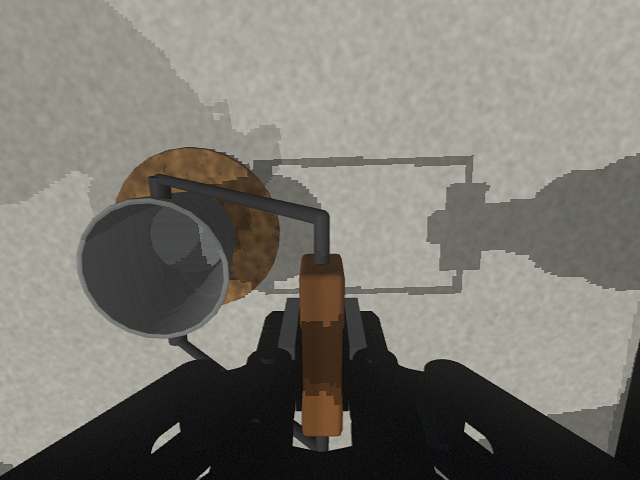

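The rim in the wrist view spans columns 79–229, against a predicted 78–229 for a pail standing level at the coaster centre. The tool now feels light upward contact, so the pail is standing on its base and I'm releasing.

Call:
{"name": "arm_command", "arguments": {
  "deltas": [
    [1,0,0,-0.003,0,0,0],
    [1,0,0,-0.003,0,0,0],
    [1,0,0,-0.003,0,0,0],
    [1,0,0,-0.003,0,0,0]
  ]
}}

```text
clock: 14.82
position: [0.553, 0.2764, 0.1437]
tool_rot: [-3.142, 0.0, 1.535]
force: [-0.1, 0.2, 0.1]
grip_width: 0.0837
```

```bash
python3 - <<'E'
from h import *
from workcell import cams
goal([.553,.2767,.3],1.535)
a=cams.grab_frame("side");b=cams.grab_frame("wrist")
cv2.imwrite("pics/w9.png",np.hstack([cv2.resize(a[100:250,120:320],(400,300),interpolation=2),cv2.resize(b,(400,300))]))
E
```

```text
t 14.825 pos [0.553  0.2764 0.1437] rot [-3.1416  0.      1.5353] F [-0.1  0.2  0.1] w 0.0837 q [-0.22  0.68 -0.51  1.69  0.41  0.88 -0.93]
full [ 0.002  0.    -1.042] [-0.  0.  0.] n 2.0
```

View pics/w9.png

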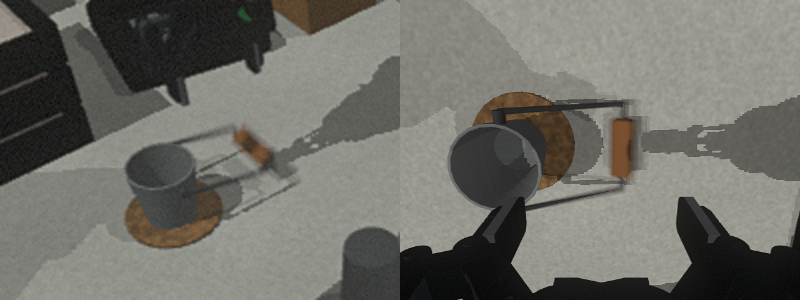

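The handle dropped clear of the fingers and the pail is standing. I'm retreating straight up.

Call:
{"name": "arm_command", "arguments": {
  "deltas": [
    [1,0,0,-0.1,0,0,0],
    [1,0,0,-0.3,0,0,0],
    [1,0,0,-0.5,0,0,0],
    [1,0,0,-0.7,0,0,0],
    [1,0,0,-0.9,0,0,0],
    [1,0,0,-0.95,0,0,0],
    [1,0,0,-0.95,0,0,0],
    [1,0,0,-0.95,0,0,0]
  ]
}}

```text
clock: 15.92
position: [0.5527, 0.2761, 0.2854]
tool_rot: [-3.14, 0.001, 1.535]
force: [-0.7, -1.3, 0.5]
grip_width: 0.0851
```

```bash
python3 - <<'E'
from h import *
from workcell import cams
goal([.553,.2767,.3],1.535)
c=cams.get_calibration("wrist")
a=cams.grab_frame("side");b=cams.grab_frame("wrist");t=cams.grab_frame("top")
cv2.imwrite("pics/w10.png",np.hstack([cv2.resize(a[100:325,120:420],(400,300),interpolation=2),cv2.resize(t[100:400,90:490],(400,300))]))
cv2.imwrite("pics/w10w.png",b)
s=cams.get_calibration("side")
cen=np.array([.469,.2797]);an=np.arange(4)*np.pi/2
ring=lambda c,r,z:proj(c,np.c_[cen[0]+r*np.cos(an),cen[1]+r*np.sin(an),[z]*4]).round().tolist()
print(ring(c,.038,.075),ring(c,.055,.005),ring(s,.038,.075))
E
```

```text
t 15.925 pos [0.5527 0.2761 0.2854] rot [-3.1405e+00  6.0000e-04  1.5354e+00] F [-0.7 -1.3  0.5] w 0.0851 q [-0.18  0.53 -0.57  1.55  0.3   1.15 -0.85]
full [ 0.004  0.002 -0.097] [-0.001  0.001  0.001] n 1
[[266.0, 206.0], [215.0, 161.0], [175.0, 209.0], [225.0, 251.0]] [[293.0, 189.0], [231.0, 134.0], [181.0, 193.0], [242.0, 244.0]] [[215.0, 174.0], [191.0, 173.0], [184.0, 190.0], [209.0, 191.0]]
```

View pics/w10.png

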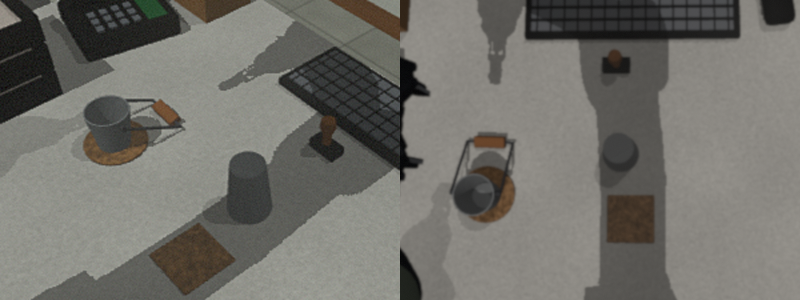

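View pics/w10w.png

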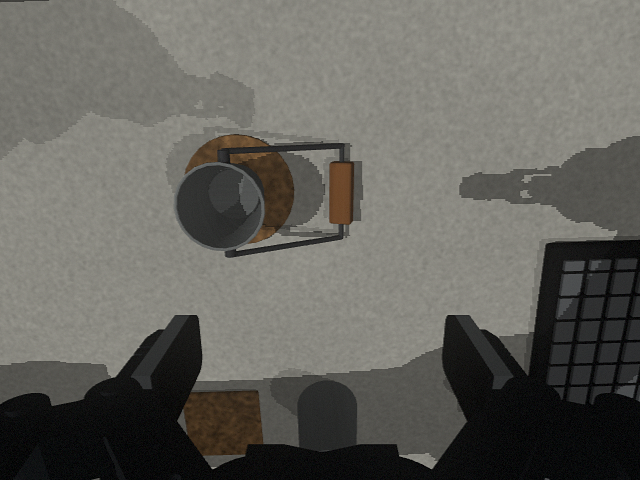

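```bash
python3 - <<'E'
from workcell import cams,job
import cv2,numpy as np
a=cams.grab_frame("side");o=cv2.imread("pics/side0.png")
# tumbler region shift vs. start
A=cv2.cvtColor(a,6);O=cv2.cvtColor(o,6)
r=cv2.matchTemplate(A[195:285,270:345],O[205:272,286:326],cv2.TM_CCOEFF_NORMED);print(cv2.minMaxLoc(r),"expected (16,10)")
p=cv2.imread("pics/w10.png")
print(job.job_done())
E
```

```text
(0.09094391018152237, 0.8490516543388367, (29, 23), (16, 10)) expected (16,10)
the job is handed in; nothing more can be done
None
```

The pail now stands mouth-up on its base in the middle of the round cork coaster, and the job is handed in at about 16 s on the clock. I lifted it by the wood block so it swung over by itself, then carried it past the tumbler with its base about 0.20 m above the desk. I set it down with a small sideways roll to take out its hanging tilt before letting go.

The last checks before handing in:
- **Pail:** in the wrist picture the rim and the coaster edge fall within about 1 pixel of where a level, centred pail would put them. I put the centring at 1–2 mm, because the coaster measurements differed by about that much.
- **Handle:** it dropped aside without hitting the fingers or disturbing the pail.
- **Tumbler:** matching its patch of the side picture against the first one showed no shift.
- **Forces:** the readings after each move stayed under 6 N, and the gripper was open and clear above everything.

No check failed or disagreed beyond that spread. I took no pictures after handing in.

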